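# Park the hand marver in its bench dock behind the drop catch

## Robot

A 6-joint arm with a two-finger parallel gripper is mounted at the origin on the work surface. World frame = base frame: x ahead of the robot, y to its left, z up, the work surface at z = 0. Lengths are in mm, angles in degrees, forces in N, time in s.
With the tool pointing down it reaches from about 300 to 850 mm from the base axis. Payload 4.2 kg.
Tool frame: the origin (TCP) lies between the finger pads; the fingertips stand 22 mm ahead of it and the grasp point (between the pads) lies 3 mm ahead of it; z points along the fingers, y is the direction in which the jaws open and shut (so a half turn about z gives the same grasp; the last joint's range is limited). The gripper opens to 91 mm and grips with 3 to 60 N. Pads are 32 mm wide; open, the fingers measure 118 mm over their backs; the gripper's body (76 mm by 178 mm) begins 60 mm behind the grasp point.
Start: joints at [-67.552, 18.312, 89.639, -0, 72.044, -1.146], TCP at [230.153, -526.944, 235.976] pointing down, gripper open.
Joint ranges: [-177.97, 177.97], [-48.28, 115.42], [12.27, 149.76], [-77.06, 257.06], [2.81, 150.46], [-146.56, 146.56]. Speed limits (degrees/s): [147.25, 147.25, 180, 180, 180, 180].

## Interface

Orientations are given as [roll, pitch, yaw] about the fixed x, y, z axes, in that order (R = Rz(yaw) Ry(pitch) Rx(roll)).
In Python, from workcell import telemetry, cams, env gives the robot as it stands.
- The arm moves only by the shell command python3 -m inch 'ROWS' [FORCE]. ROWS is JSON, a list of rows, each an object of numbers: "x", "y", "z": the shift along the tool's x, y, z in cm; "yaw": the turn about the tool's z in units of 5 degrees (1.0 is 5 degrees); "gripper": the gripper's target within -1 to 1 (fully open at 1, half-way at 0, shut at -1). A call has 1 to 12 rows; each row shifts and turns the commanded pose from where the row before left it, along the tool's axes as they then stand; what a row does not reach is not made up. A row lasts 1/12 s, in which the tool goes at most 41.7 mm and 7.16 degrees, less where a joint would pass 70% of its speed; a pose out of reach is approached as far as the arm can. A call is refused whole if a number of a shift passes 4.17 or a number of a turn 1, either way. A call with a gripper value outside its range is refused whole. The fingers move at their own pace and stop on an object; FORCE is the grip in N (left out, the last holds). Time passes only in rows, so rows that do not move let the fingers close. It gives the time, the measured TCP pose, the force and the opening at its end, in the units of the state.
- telemetry.state(): the state, without advancing time (a new reading comes with each control period).
- cams.grab_frame(name): name is "side" or "top"; returns a dict with "pixels" (400x640x3 uint8, red, green, blue), "mtx" (3x3 intrinsics, pixels), "rvec" (rotation vector, rad) and "tvec" (3), from world to camera coordinates, as OpenCV has them. Camera axes: x right, y down, z forward; pixel columns grow to the right and rows downward; lengths in mm; the calibration is good to about 2 mm. A picture is of the moment at which its call begins. There is no depth.
- env.job_done(): hands the job in, once; it reports no verdict.
The state is a dict: "time_s": time; "qpos": joint angles; "qvel": joint speeds; "effort": joint torques, N m; "ee_pos": TCP position; "ee_rot": TCP orientation; "force": force on the tool from outside, world axes, zero at the start; "torque": the same for the moment, N m; "gripper_width": finger opening in mm.
Only numpy, scipy, OpenCV 4.12 (cv2) and the standard library are available. Lean on these libraries where they do the work, as an engineer would, in place of code of your own. Each camera call takes 0.05 s, during which the arm holds its last target. There are 200 camera calls.

## Task

Pick up the hand marver (the graphite slab with the upright wooden grip), set it down in the open mouth of the steel dock and slide it in, so that its own leading edge lifts the hinged catch, until it has pressed the sprung buffer back far enough for the catch to drop all the way down behind it; then let go. Feel your way in gently: never ram or wedge the slab against the dock, do not touch the dock or its catch with the gripper, and leave the other things on the bench where they are.

Things in the scene. Friction and masses are not known exactly. Their poses are not given: they have to be found in the camera images.
- marver: Hand marver: dark graphite slab 100 mm (its x) by 110 mm (its y) by 20 mm high, 0.5 to 0.8 kg, same either way round. In the middle of its top stands a wooden grip, 18 mm thick (x), 40 mm wide (y), its top 90 mm above the slab's underside; pinch it across the 18 mm, 15 to 25 mm below its top. Origin: centre of the slab's underside; z up.
- dock: Low fixed steel dock; slab slides in along its +x. Origin: on the bench, under the slab's middle when parked (middle setting); z up. Floor plate 6 mm thick, x -270 to +105 mm, 180 wide. Rails 114 mm apart, 23 mm high, x -75 to +75, flaring to 138 apart at x -125. From x -25 to +65 lips overhang the slab's sides by 7 mm, 3 mm above it, so it must be slid in. While it slides, never over 30 N.
- dock_mouth (a point): Point on the dock's floor plate, 6 mm above the bench, at dock x = -210 mm: the slab's middle comes here when set down in the mouth, its own x along the dock's x (its 110 mm side across), clear of catch and rails; then slide it along the dock's +x.
- dock_buffer (a point): Face of the sprung rubber pad, dock x = +46 mm, at the middle setting. Catch and pad sit on one grey frame clamped up to 16 mm either way along x: unmeasured, feel for it. The pad yields at 4 N, then 1 N per mm for 12 mm (16 N), then is solid. The catch drops at 6 to 7 mm of yield; let go, the slab may come back 3 mm against the catch. Slab friction adds 1 to 4 N.
- catch (a joint): Angle of the steel gravity catch, rad: 0 = hanging down (locked), about 0.25 riding on the slab's top, 0.8 at most. Arm 75 mm long, 16 wide, 8 thick, 0.15 kg, over the channel at dock y = -38 mm, hinged 38 mm above the bench, sloping down inward (+x) from its hinge (dock x -121, middle setting) to its nose (x -50). Swings up freely; blocks the slab's return.
- shears: Steel shears lying flat, 200 mm long; a bystander, to be left alone (within 25 mm). Origin: centre of its underside.
- jacks: Steel jacks (two-bladed tongs) lying flat, 250 mm long; a bystander, to be left alone (within 25 mm). Origin: centre of its underside.
- blockcup: Dark round wooden shaping block, 92 mm across, 55 mm high; a bystander, to be left alone (within 25 mm). Origin: centre of its underside.
- tumbler: Green glass tumbler, 72 mm across, 95 mm high; a bystander, to be left alone (within 25 mm). Origin: centre of its underside.
- wax: Yellow round cake of wax, 72 mm across, 22 mm high; a bystander, to be left alone (within 25 mm). Origin: centre of its underside.
- toolpot: Dark steel pot, 90 mm across, 100 mm high; a bystander, to be left alone (within 25 mm). Origin: centre of its underside.
- jar: Amber glass jar with a steel lid, 60 mm across, 85 mm high; a bystander, to be left alone (within 25 mm). Origin: centre of its underside.
Not all that is in view belongs to the job. What is shaped like the marver but blue or orange is not meant.

How it is judged (in metres and radians):
On the way, in this order (a step that is already met when the one before it is completed fails the run):
1. the marver, in the dock, lifts the catch with its leading edge (value of joint catch above 0.15 rad and x of marver in the frame of dock between -0.14 and -0.02 m and z of marver in the frame of dock below 0.012 m), for 0.2 s.
2. the catch has dropped behind the marver (value of joint catch below 0.08 rad and x of marver in the frame of dock between -0.027 and 0.038 m and y of marver in the frame of dock between -0.008 and 0.008 m and z of marver in the frame of dock below 0.011 m and angle between marver's own z axis and vertical below 0.06 rad), for 0.1 s.
At the end, for the whole second after the job is handed in: Catch hanging down (under 0.08 rad) behind the marver; marver flat on the plate between the rails (within 8 mm of the middle line, origin under 11 mm above the bench, tilt under 0.06 rad), its middle at dock x = -27 to +38 mm, at rest (under 10 mm/s) (all of step 2 and linear speed of marver below 0.01 m/s); the robot touches nothing.
It fails at once if while the slab is being slid in (past x = -150 mm), it and the dock press on each other with more than 30 N (x of marver in the frame of dock above -0.15 m and contact force between marver and dock above 30 N).
It fails at once if the gripper touches the dock or its catch (over 2 N) (contact force between any of the fingers, the arm and dock above 2 N).
It fails at once if a bystander is moved more than 25 mm (distance of any of shears, jacks, blockcup, tumbler, wax, toolpot, jar from where it was at the start of the episode above 0.025 m).
It also fails if it takes over 48 s, if anything falls off the work surface, if the arm or the gripper's body presses on something with over 40 N, if the wrist force passes 120 N, or if a joint passes its speed limit or range.

## Working session

There is one attempt and no reset: what is moved stays moved. The work goes in short steps, Python scripts to look and compute and a shell command to move; the robot and the scene stay as the last step left them, time stands still between calls to the robot, and variables do not carry over. Pictures are saved under pics/ and viewed, about 8 in all and at most 12, crops included, and the job is handed in when it is done.

```bash
mkdir -p pics; ls
cat > h.py <<'E'
import cv2,numpy as np
from workcell import telemetry,cams,env
def grab(n,save=None):
    f=cams.grab_frame(n)
    if save: cv2.imwrite(save,f['pixels'][...,::-1])
    np.savez(f'/tmp/{n}.npz',**{k:np.array(f[k]) for k in f}); return f
def load(n): return dict(np.load(f'/tmp/{n}.npz'))
def ray(f,uv,z):
    K=np.array(f['mtx'],float);R=cv2.Rodrigues(np.array(f['rvec'],float))[0];t=np.array(f['tvec'],float).ravel()
    uv=np.atleast_2d(np.array(uv,float)); d=np.linalg.solve(K,np.c_[uv,np.ones(len(uv))].T)
    d=(R.T@d).T; c=-R.T@t
    return c+d*((z-c[2])/d[:,2])[:,None]
def proj(f,P):
    return cv2.projectPoints(np.atleast_2d(np.array(P,float)),np.array(f['rvec'],float),np.array(f['tvec'],float),np.array(f['mtx'],float),None)[0].reshape(-1,2)
E
python3 - <<'E'
from h import *
for n in('top','side'):
    f=grab(n,f'pics/{n}0.png'); R=cv2.Rodrigues(np.array(f['rvec'],float))[0]; print(n,-R.T@np.array(f['tvec']).ravel(),f['mtx'])
print(telemetry.state())
E
```

```text
pics
top [ 100.64913141   34.10735275 1679.14172869] [[492.33695509   0.         315.81712792]
 [  0.         492.33695509 204.05326448]
 [  0.           0.           1.        ]]
side [   38.02085906 -1214.21947088  1116.33197139] [[452.43112679   0.         319.60829367]
 [  0.         452.43112679 203.66926084]
 [  0.           0.           1.        ]]
{'time_s': 0.1, 'qpos': array([-6.75522177e+01,  1.83472036e+01,  8.96995886e+01, -1.12663271e-03,
        7.20425056e+01, -1.14621502e+00]), 'qvel': array([-0.00404054, -0.05506754, -0.11156751, -0.04938249,  0.01586292,
        0.00743596]), 'effort': array([ 6.73611212e-04, -4.13331199e+01, -2.32509649e+01,  7.29086087e-02,
        4.21907112e-02, -6.53818734e-05]), 'ee_pos': array([ 229.98074706, -526.55515796,  235.21091094]), 'ee_rot': array([-1.79910699e+02, -7.15311514e-04,  2.35943449e+01]), 'force': array([-0.79667395, -0.19621503,  0.34891501]), 'torque': array([0.0368677 , 0.02746558, 0.00421344]), 'gripper_width': 91.45076038593905}
```

View pics/top0.png

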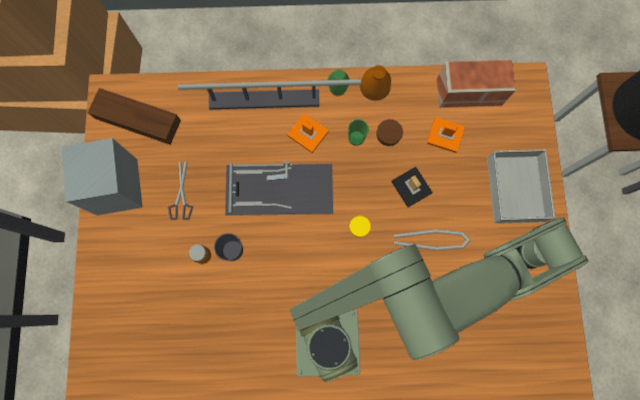

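View pics/side0.png

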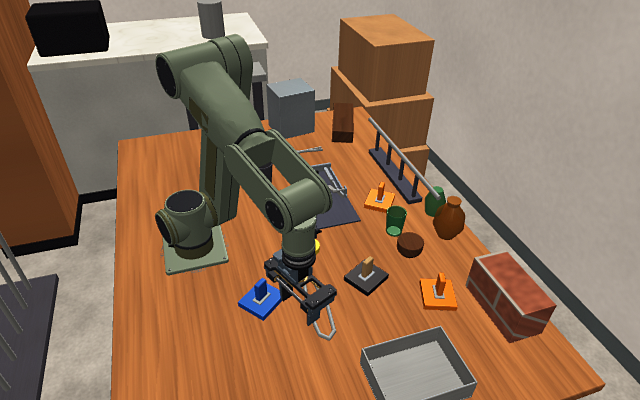

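The top view shows the dock at (280,189) with its mouth to the right, so it slides toward image left. There are four marver shapes:
- **Orange:** (308,132) and (447,134) in the top view.
- **Blue:** (262,297) in the side view.
- **Dark graphite with a wooden grip:** (412,187) in the top view, (367,272) in the side view. Only this one fits the description.

I'll confirm it in one enlarged crop, together with the dock, and measure.

Run:
```python
from h import *
f=load('top');p=f['pixels']
a=cv2.resize(p[150:225,380:445],None,fx=4.5,fy=4.5,interpolation=cv2.INTER_CUBIC)
b=cv2.resize(p[155:220,220:340],None,fx=6.5,fy=4.5*65/65,interpolation=cv2.INTER_CUBIC)
b=cv2.resize(p[155:220,220:340],None,fx=4,fy=4,interpolation=cv2.INTER_CUBIC)
h=max(a.shape[0],b.shape[0]);c=np.zeros((h,a.shape[1]+b.shape[1],3),np.uint8)
c[:a.shape[0],:a.shape[1]]=a;c[:b.shape[0],a.shape[1]:]=b
cv2.imwrite('pics/crop1.png',c[...,::-1]);print(c.shape)
hsv=cv2.cvtColor(p,cv2.COLOR_RGB2HSV)
def rect(mask,x0,x1,y0,y1,z,name):
    m=np.zeros_like(mask);m[y0:y1,x0:x1]=mask[y0:y1,x0:x1]
    m=cv2.morphologyEx(m,cv2.MORPH_CLOSE,np.ones((3,3)))
    cs=cv2.findContours(m,cv2.RETR_EXTERNAL,cv2.CHAIN_APPROX_NONE)[0];c=max(cs,key=cv2.contourArea)
    w=ray(f,c.reshape(-1,2),z)[:,:2].astype(np.float32)
    print(name,cv2.minAreaRect(c),cv2.minAreaRect(w)); return m
notwood=((hsv[...,1]<90)).astype(np.uint8)*255
rect(notwood,385,440,160,215,20,'marver')
rect(notwood,218,340,158,220,6,'dock')
# grip wood within slab
wood=((hsv[...,1]>60)&(hsv[...,2]>120)).astype(np.uint8)*255
m=np.zeros_like(wood);m[174:200,402:424]=wood[174:200,402:424]
ys,xs=np.nonzero(m);print('grip px',xs.mean(),ys.mean(),len(xs),ray(f,[[xs.mean(),ys.mean()]],80))
for y in range(184,220,4): print(y,p[y,228:238].tolist()) if 0 else None
```

```text
(338, 772, 3)
marver ((411.2999572753906, 186.39999389648438), (31.215473175048828, 27.840829849243164), 57.52880859375) ((513.8952026367188, -307.559326171875), (106.65762329101562, 99.206298828125), 28.475603103637695)
dock ((278.87200927734375, 187.4102783203125), (52.670833587646484, 106.4823989868164), 89.19306945800781) ((528.8945922851562, 153.59063720703125), (373.990478515625, 190.32830810546875), 89.05232238769531)
grip px 414.2396694214876 182.28925619834712 121 [[ 512.52380428 -306.14792852   80.        ]]
```

View pics/crop1.png

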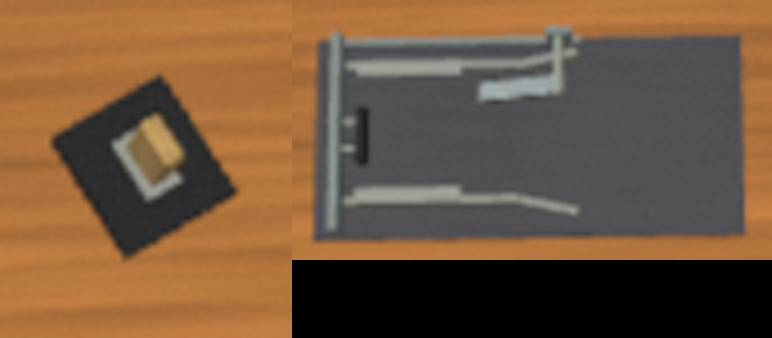

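The crop confirms it: the slab is dark graphite with a wooden grip, corners at crop (52,142), (160,75), (237,190) and (125,257). The dock's catch is on the upper side (world +x) and the mouth is to the right. The two rectangle angles disagree (28.5° and 32.5°), so I'll refine with straight line fits.

```bash
cat >> h.py <<'E'
def quad(f,x0,x1,y0,y1,z,smax=90,k=8,vmax=255):
    "fit slab outline in world with upsampled saturation mask: returns centre and edge directions"
    p=f['pixels'][y0:y1,x0:x1]; u=cv2.resize(p,None,fx=k,fy=k,interpolation=cv2.INTER_CUBIC)
    h=cv2.cvtColor(u,cv2.COLOR_RGB2HSV); m=((h[...,1]<smax)&(h[...,2]<vmax)).astype(np.uint8)*255
    c=max(cv2.findContours(m,cv2.RETR_EXTERNAL,cv2.CHAIN_APPROX_NONE)[0],key=cv2.contourArea)
    uv=(c.reshape(-1,2)+.5)/k-.5+[x0,y0]
    return uv,ray(f,uv,z)[:,:2].astype(np.float32)
E
python3 - <<'E'
from h import *
f=load('top')
uv,w=quad(f,385,440,160,215,20)
r=cv2.minAreaRect(w);print(r)
B=cv2.boxPoints(r);lines=[]
for i in range(4):
    a,b=B[i],B[(i+1)%4];d=(b-a)/np.linalg.norm(b-a);n=np.array([-d[1],d[0]]);s=(w-a)@d;e=(w-a)@n;L=np.linalg.norm(b-a)
    q=w[(abs(e)<9)&(s>.15*L)&(s<.85*L)];l=cv2.fitLine(q,cv2.DIST_HUBER,0,.01,.01).ravel();lines.append(l);print(len(q),np.degrees(np.arctan2(l[1],l[0])))
def X(l,m): 
    t=np.linalg.solve(np.c_[l[:2],-m[:2]],m[2:]-l[2:]);return l[2:]+t[0]*l[:2]
C=np.array([X(lines[i],lines[(i+1)%4]) for i in range(4)]);print(C.round(1),C.mean(0),np.linalg.norm(C-np.roll(C,1,0),axis=1))
uv,w=quad(f,218,345,158,222,6)
# mouth edge (low y), near edge (low x), far-x edge for y< rails
for n,s,in (('mouth',(uv[:,0]>320)&(uv[:,1]>170)&(uv[:,1]<208)),('near',(uv[:,1]>205)&(uv[:,0]>240)&(uv[:,0]<325)),('farx',(uv[:,1]<175)&(uv[:,0]>298)&(uv[:,0]<328)),('end',(uv[:,0]<235)&(uv[:,1]>172)&(uv[:,1]<208))):
    l=cv2.fitLine(w[s],cv2.DIST_HUBER,0,.01,.01).ravel();print(n,s.sum(),l.round(3),np.degrees(np.arctan2(l[1],l[0])))
E
```

```text
((513.9134521484375, -308.32861328125), (108.1283187866211, 100.75714111328125), 28.66254997253418)
137 -61.201866
145 28.008305
137 -61.2134
152 28.717857
[[ 490.7 -376.6]
 [ 584.6 -326.6]
 [ 536.6 -239.2]
 [ 443.3 -290.4]] [ 513.7772  -308.20563] [ 98.40001 106.34395  99.71691 106.35402]
mouth 304 [ 1.0000e+00 -1.4000e-02  5.1646e+02 -3.2714e+01] -0.8109983
near 680 [1.70000e-02 1.00000e+00 4.33615e+02 1.42183e+02] 89.018486
farx 240 [1.30000e-02 1.00000e+00 6.10334e+02 2.93280e+01] 89.274
end 288 [ 1.00000e+00 -2.00000e-02  5.15355e+02  3.40198e+02] -1.1361766
```

Slab centre is (513.8,-308.2) with its y axis at 28.5°, measuring 106x99 against 110x100. The dock axis is at 89.1°, the centre line passes x=521.0 at the mouth, and the origin is about (524,236). Plate size checks at 373x179. Next I move over the grip.

```bash
python3 -m inch '[{"yaw":-0.98},{"x":2,"y":-0.3},{"x":3.5,"y":-0.56},{"x":3.9,"y":-0.62},{"x":3.9,"y":-0.62},{"x":3.9,"y":-0.62},{"x":3.9,"y":-0.62},{"x":3.9,"y":-0.62},{"x":3.9,"y":-0.62},{"x":3.9,"y":-0.62},{"x":2.56,"y":-0.45},{"x":0}]' 20
python3 - <<'E'
from h import *
grab('side')
s=telemetry.state();print(s['ee_pos'],s['ee_rot'])
f=load('side');p=f['pixels'][180:320,300:440];cv2.imwrite('pics/side1.png',cv2.resize(p,None,fx=4,fy=4,interpolation=cv2.INTER_CUBIC)[...,::-1])
E
```

```text
[ 230.0213506  -526.61840409  235.33209801] [-1.79926587e+02 -2.22974178e-03  2.35933225e+01]invalid input
```

```bash
python3 -m inch '[{"x":0,"y":0,"z":0,"yaw":-0.98,"gripper":1}]' 20; echo; python3 -m inch '[{"yaw":0.0}]' 20
```

```text
time_s: 0.23
ee_pos: [230.1, -526.7, 235.5]
ee_rot: [-179.9, -0.0, 28.6]
force: [0.6, 0.1, -0.4]
gripper_width: 91.2
invalid input
```

All five keys are needed in each row.

```bash
python3 -m inch '[{"x":2,"y":-0.3,"z":0,"yaw":0,"gripper":1},{"x":3.5,"y":-0.56,"z":0,"yaw":0,"gripper":1},{"x":3.9,"y":-0.62,"z":0,"yaw":0,"gripper":1},{"x":3.9,"y":-0.62,"z":0,"yaw":0,"gripper":1},{"x":3.9,"y":-0.62,"z":0,"yaw":0,"gripper":1},{"x":3.9,"y":-0.62,"z":0,"yaw":0,"gripper":1},{"x":3.9,"y":-0.62,"z":0,"yaw":0,"gripper":1},{"x":3.9,"y":-0.62,"z":0,"yaw":0,"gripper":1},{"x":3.9,"y":-0.62,"z":0,"yaw":0,"gripper":1},{"x":2.56,"y":-0.45,"z":0,"yaw":0,"gripper":1},{"x":0,"y":0,"z":0,"yaw":0,"gripper":1}]' 20
python3 - <<'E'
from h import *
grab('side')
s=telemetry.state();print(s['ee_pos'],s['ee_rot'])
f=load('side');p=f['pixels'][180:320,300:440];cv2.imwrite('pics/side1.png',cv2.resize(p,None,fx=4,fy=4,interpolation=cv2.INTER_CUBIC)[...,::-1])
hsv=cv2.cvtColor(f['pixels'],cv2.COLOR_RGB2HSV);print(proj(f,[[513.8,-308.2,90],[513.8,-308.2,20]]))
E
```

```text
time_s: 1.15
ee_pos: [517.6, -305.1, 235.3]
ee_rot: [-179.9, -0.1, 28.8]
force: [0.7, -1.0, 0.1]
gripper_width: 91.1
[ 515.49447815 -306.80415529  235.28144503] [-1.79953353e+02  2.07009491e-02  2.87229898e+01]
[[366.90944768 258.34543905]
 [365.17577564 273.49532451]]
```

View pics/side1.png

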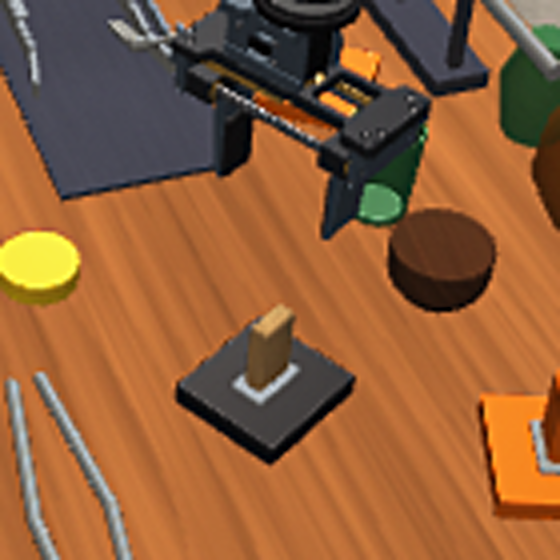

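The side view shows the open fingers above the marver with their tips out of reach of anything. The grip top is at px (368,259) against a predicted (367,258), which agrees. Now I descend 162 mm.

```bash
python3 -m inch '[{"x":0,"y":0,"z":2,"yaw":0,"gripper":1},{"x":0,"y":0,"z":3,"yaw":0,"gripper":1},{"x":0,"y":0,"z":3,"yaw":0,"gripper":1},{"x":0,"y":0,"z":3,"yaw":0,"gripper":1},{"x":0,"y":0,"z":2.5,"yaw":0,"gripper":1},{"x":0,"y":0,"z":1.7,"yaw":0,"gripper":1},{"x":0,"y":0,"z":1,"yaw":0,"gripper":1},{"x":0,"y":0,"z":0,"yaw":0,"gripper":1},{"x":0,"y":0,"z":0,"yaw":0,"gripper":1}]' 20
python3 -m inch '[{"x":0,"y":0,"z":0,"yaw":0,"gripper":-1},{"x":0,"y":0,"z":0,"yaw":0,"gripper":-1},{"x":0,"y":0,"z":0,"yaw":0,"gripper":-1},{"x":0,"y":0,"z":0,"yaw":0,"gripper":-1},{"x":0,"y":0,"z":0,"yaw":0,"gripper":-1},{"x":0,"y":0,"z":0,"yaw":0,"gripper":-1},{"x":0,"y":0,"z":0,"yaw":0,"gripper":-1},{"x":0,"y":0,"z":0,"yaw":0,"gripper":-1},{"x":0,"y":0,"z":0,"yaw":0,"gripper":-1},{"x":0,"y":0,"z":0,"yaw":0,"gripper":-1}]' 35
```

```text
time_s: 1.95
ee_pos: [513.6, -309.3, 74.2]
ee_rot: [180.0, 0.0, 28.4]
force: [0.6, -0.9, 1.0]
gripper_width: 91.3
time_s: 2.78
ee_pos: [514.0, -308.6, 73.9]
ee_rot: [180.0, 0.0, 28.5]
force: [1.2, -0.3, -0.5]
gripper_width: 27.7
```

```bash
python3 -m inch '[{"x":0,"y":0,"z":0,"yaw":0,"gripper":-1},{"x":0,"y":0,"z":0,"yaw":0,"gripper":-1},{"x":0,"y":0,"z":0,"yaw":0,"gripper":-1},{"x":0,"y":0,"z":0,"yaw":0,"gripper":-1},{"x":0,"y":0,"z":0,"yaw":0,"gripper":-1}]' 35
python3 -m inch '[{"x":0,"y":0,"z":-0.5,"yaw":0,"gripper":-1},{"x":0,"y":0,"z":-1.5,"yaw":0,"gripper":-1},{"x":0,"y":0,"z":-2,"yaw":0,"gripper":-1},{"x":0,"y":0,"z":-2,"yaw":0,"gripper":-1},{"x":0,"y":0,"z":-1.5,"yaw":0,"gripper":-1},{"x":0,"y":0,"z":-0.5,"yaw":0,"gripper":-1},{"x":0,"y":0,"z":0,"yaw":0,"gripper":-1}]' 35
```

```text
time_s: 3.2
ee_pos: [514.2, -308.9, 74.0]
ee_rot: [180.0, -0.0, 28.5]
force: [0.9, -2.6, -1.2]
gripper_width: 18.0
time_s: 3.78
ee_pos: [513.7, -308.1, 154.3]
ee_rot: [-180.0, -0.0, 28.5]
force: [-0.0, 0.5, -7.5]
gripper_width: 17.7
```

```bash
python3 -m inch '[{"x":0,"y":0,"z":0,"yaw":0.49,"gripper":-1},{"x":0,"y":0,"z":0,"yaw":0.7,"gripper":-1},{"x":0,"y":0,"z":0,"yaw":0.8,"gripper":-1},{"x":0,"y":0,"z":0,"yaw":0.8,"gripper":-1},{"x":0,"y":0,"z":0,"yaw":0.8,"gripper":-1},{"x":0,"y":0,"z":0,"yaw":0.8,"gripper":-1},{"x":0,"y":0,"z":0,"yaw":0.7,"gripper":-1},{"x":0,"y":0,"z":0,"yaw":0.5,"gripper":-1},{"x":0,"y":0,"z":0,"yaw":0.3,"gripper":-1},{"x":0,"y":0,"z":0,"yaw":0,"gripper":-1}]' 35
python3 -m inch '[{"x":0,"y":-1,"z":0,"yaw":0,"gripper":-1},{"x":0.2,"y":-2.4,"z":0,"yaw":0,"gripper":-1},{"x":0,"y":-3.6,"z":0,"yaw":0,"gripper":-1},{"x":0,"y":-4,"z":0,"yaw":0,"gripper":-1},{"x":0,"y":-4,"z":0,"yaw":0,"gripper":-1},{"x":0,"y":-4,"z":0,"yaw":0,"gripper":-1},{"x":0,"y":-4,"z":0,"yaw":0,"gripper":-1},{"x":0,"y":-4,"z":0,"yaw":0,"gripper":-1},{"x":0,"y":-3.4,"z":0,"yaw":0,"gripper":-1},{"x":0,"y":-2.1,"z":0,"yaw":0,"gripper":-1},{"x":0,"y":-1,"z":0,"yaw":0,"gripper":-1},{"x":0,"y":0,"z":0,"yaw":0,"gripper":-1}]' 35
python3 - <<'E'
from h import *
f=grab('top');s=telemetry.state();print(s['ee_pos'],s['ee_rot'],s['force'],s['qpos'])
a=cv2.resize(f['pixels'][140:240,215:375],None,fx=5,fy=5,interpolation=cv2.INTER_CUBIC);cv2.imwrite('pics/top1.png',a[...,::-1])
f=grab('side')
E
```

```text
time_s: 4.62
ee_pos: [512.5, -307.6, 151.6]
ee_rot: [-179.8, 0.3, -1.0]
force: [0.9, 1.1, -7.6]
gripper_width: 18.0
time_s: 5.62
ee_pos: [520.6, 28.9, 153.4]
ee_rot: [-180.0, 0.1, -0.7]
force: [-0.6, -0.0, -7.2]
gripper_width: 17.6
[520.80417936  27.22661165 153.46425192] [ 1.79967266e+02  7.89917733e-02 -7.94137618e-01] [ 0.4717078  -1.58533741 -6.86138293] [ 1.74661359e+00  1.75207987e+01  1.03670316e+02 -3.41059068e-02
  5.88892546e+01  9.25583714e+01]
```

View pics/top1.png

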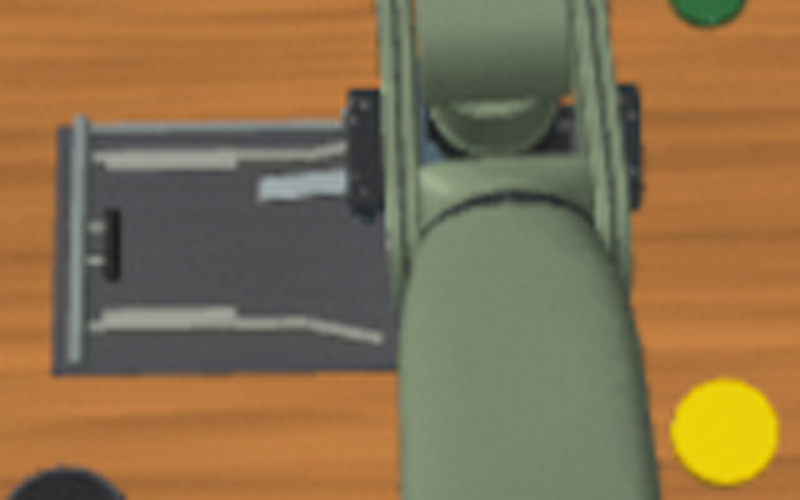

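The arm hides the slab from above. The rails show at crop rows of about 158 and 322, and the pad face at crop (121,245). I'll check the centre line and the pad setting from these, then check the slab in the side view.

Run:
```python
from h import *
f=load('top');P=lambda x,y:[215+(x+.5)/5-.5,140+(y+.5)/5-.5]
print('lips outer/inner up/down',ray(f,[P(170,152),P(170,170),P(170,307),P(170,326)],29).round(1).tolist())
print('rail straight up/down',ray(f,[P(265,157),P(265,322)],23).round(1).tolist())
print('pad face',ray(f,[P(121,245)],17).round(1),'flare end',ray(f,[P(382,340)],23).round(1),'rail inner end',ray(f,[P(92,325)],23).round(1),'bar',ray(f,[P(70,362),P(84,118)],30))
f=load('side');u0,v0=260,130;p=f['pixels'][v0:v0+140,u0:u0+150];cv2.imwrite('pics/side2.png',cv2.resize(p,None,fx=4,fy=4,interpolation=cv2.INTER_CUBIC)[...,::-1])
m=telemetry.state()['ee_pos'];x,y=m[:2]
print('slab corners pred (bottom z=80)',((proj(f,[[x+a,y+b,80] for a,b in((55,50),(55,-50),(-55,-50))])-[u0,v0])*4).round().tolist())
print('plate corners',((proj(f,[[432,-32.5,6],[611,-33,6]])-[u0,v0])*4).round().tolist())
```

```text
lips outer/inner up/down [[587.7, 256.2, 29.0], [574.7, 256.2, 29.0], [477.0, 256.4, 29.0], [463.6, 256.4, 29.0]]
rail straight up/down [[583.8, 190.7, 23.0], [465.8, 191.8, 23.0]]
pad face [[525. 292.  17.]] flare end [[450.6 111.5  23. ]] rail inner end [[467.3 310.9  23. ]] bar [[440.35212418 324.64576359  30.        ]
 [613.93651538 316.09588361  30.        ]]
slab corners pred (bottom z=80) [[329.0, 232.0], [368.0, 294.0], [254.0, 317.0]]
plate corners [[221.0, 392.0], [401.0, 354.0]]
```

View pics/side2.png

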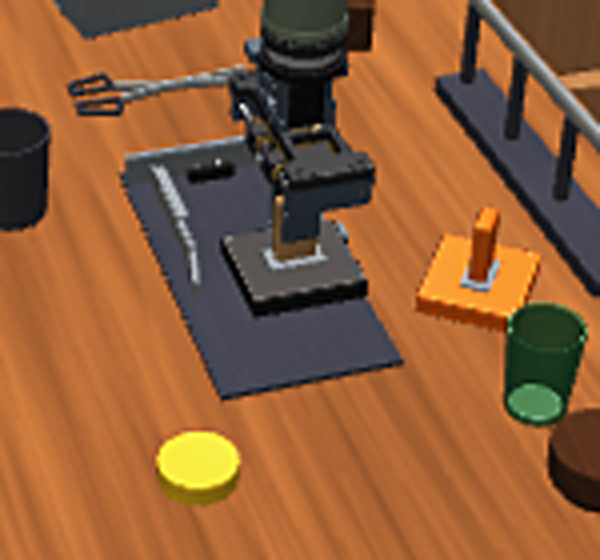

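Slab corners are at crop (258,312) and (366,294), within about 1 px of prediction. It hangs level over the plate, clear of the rails. The pad appears at dock x≈+56, so the setting is about +10. The rails put the axis about 1 mm higher in x. Now I lower it.

```bash
python3 -m inch '[{"x":0.08,"y":0.1,"z":0.7,"yaw":0,"gripper":-1},{"x":0,"y":0,"z":1.6,"yaw":0,"gripper":-1},{"x":0,"y":0,"z":2,"yaw":0,"gripper":-1},{"x":0,"y":0,"z":1.5,"yaw":0,"gripper":-1},{"x":0,"y":0,"z":0.8,"yaw":0,"gripper":-1},{"x":0,"y":0,"z":0.3,"yaw":0,"gripper":-1},{"x":0,"y":0,"z":0,"yaw":0,"gripper":-1},{"x":0,"y":0,"z":0,"yaw":0,"gripper":-1},{"x":0,"y":0,"z":0,"yaw":0,"gripper":-1}]' 35
python3 -m inch '[{"x":0,"y":0,"z":0.1,"yaw":0,"gripper":-1},{"x":0,"y":0,"z":0.1,"yaw":0,"gripper":-1},{"x":0,"y":0,"z":0.1,"yaw":0,"gripper":-1},{"x":0,"y":0,"z":0,"yaw":0,"gripper":-1},{"x":0,"y":0,"z":0,"yaw":0,"gripper":-1}]' 35
```

```text
time_s: 6.47
ee_pos: [523.3, 25.1, 85.9]
ee_rot: [180.0, -0.1, -1.0]
force: [0.2, 0.0, -7.8]
gripper_width: 18.0
time_s: 6.88
ee_pos: [522.3, 25.4, 82.0]
ee_rot: [180.0, 0.0, -0.9]
force: [0.3, 0.1, -8.0]
gripper_width: 17.7
```

```bash
for i in 1 2; do python3 -m inch '[{"x":0,"y":0,"z":0.1,"yaw":0,"gripper":-1},{"x":0,"y":0,"z":0,"yaw":0,"gripper":-1},{"x":0,"y":0,"z":0,"yaw":0,"gripper":-1}]' 35; done; python3 -m inch '[{"x":0,"y":0,"z":0.05,"yaw":0,"gripper":-1},{"x":0,"y":0,"z":0,"yaw":0,"gripper":-1},{"x":0,"y":0,"z":0,"yaw":0,"gripper":-1}]' 35
```

```text
time_s: 7.13
ee_pos: [522.3, 25.3, 80.8]
ee_rot: [180.0, 0.0, -1.0]
force: [-0.5, -0.5, -6.5]
gripper_width: 17.8
time_s: 7.38
ee_pos: [522.5, 25.3, 80.0]
ee_rot: [180.0, -0.0, -1.0]
force: [-0.3, -0.0, -6.9]
gripper_width: 18.0
time_s: 7.63
ee_pos: [522.5, 25.3, 80.0]
ee_rot: [180.0, -0.0, -1.0]
force: [-1.5, 0.7, -1.3]
gripper_width: 18.2
```

Touched down at TCP z=80.0, as expected on the plate. Now I slide along tool −y, watching the force.

```bash
python3 -m inch '[{"x":0,"y":-0.2,"z":0,"yaw":0,"gripper":-1},{"x":0,"y":-0.4,"z":0,"yaw":0,"gripper":-1},{"x":0,"y":-0.5,"z":0,"yaw":0,"gripper":-1},{"x":0,"y":-0.5,"z":0,"yaw":0,"gripper":-1},{"x":0,"y":-0.5,"z":0,"yaw":0,"gripper":-1},{"x":0,"y":-0.5,"z":0,"yaw":0,"gripper":-1},{"x":0,"y":-0.5,"z":0,"yaw":0,"gripper":-1},{"x":0,"y":-0.5,"z":0,"yaw":0,"gripper":-1},{"x":0,"y":-0.4,"z":0,"yaw":0,"gripper":-1},{"x":0,"y":-0.2,"z":0,"yaw":0,"gripper":-1},{"x":0,"y":0,"z":0,"yaw":0,"gripper":-1}]' 35
python3 -m inch '[{"x":0,"y":-0.2,"z":0,"yaw":0,"gripper":-1},{"x":0,"y":-0.3,"z":0,"yaw":0,"gripper":-1},{"x":0,"y":-0.3,"z":0,"yaw":0,"gripper":-1},{"x":0,"y":-0.3,"z":0,"yaw":0,"gripper":-1},{"x":0,"y":-0.3,"z":0,"yaw":0,"gripper":-1},{"x":0,"y":-0.3,"z":0,"yaw":0,"gripper":-1},{"x":0,"y":-0.2,"z":0,"yaw":0,"gripper":-1},{"x":0,"y":-0.1,"z":0,"yaw":0,"gripper":-1},{"x":0,"y":0,"z":0,"yaw":0,"gripper":-1}]' 35
python3 -c "
from workcell import telemetry;s=telemetry.state();print(s['force'],s['torque'])"
```

```text
time_s: 8.55
ee_pos: [523.5, 68.1, 80.0]
ee_rot: [-180.0, -0.1, -0.9]
force: [0.4, -2.8, 5.8]
gripper_width: 17.6
time_s: 9.3
ee_pos: [523.8, 87.8, 80.0]
ee_rot: [180.0, -0.1, -0.9]
force: [-0.4, -3.5, 6.0]
gripper_width: 18.0
[-0.40645646 -3.51822902  5.97243489] [-0.64051729  0.25421576  0.04694947]
```

```bash
python3 -m inch '[{"x":-0.03,"y":-0.1,"z":-0.04,"yaw":0,"gripper":-1},{"x":0,"y":-0.2,"z":0,"yaw":0,"gripper":-1},{"x":0,"y":-0.2,"z":0,"yaw":0,"gripper":-1},{"x":0,"y":-0.2,"z":0,"yaw":0,"gripper":-1},{"x":0,"y":-0.2,"z":0,"yaw":0,"gripper":-1},{"x":0,"y":-0.2,"z":0,"yaw":0,"gripper":-1},{"x":0,"y":-0.2,"z":0,"yaw":0,"gripper":-1},{"x":0,"y":-0.1,"z":0,"yaw":0,"gripper":-1},{"x":0,"y":0,"z":0,"yaw":0,"gripper":-1}]' 35
python3 -m inch '[{"x":0,"y":-0.1,"z":0,"yaw":0,"gripper":-1},{"x":0,"y":-0.2,"z":0,"yaw":0,"gripper":-1},{"x":0,"y":-0.2,"z":0,"yaw":0,"gripper":-1},{"x":0,"y":-0.2,"z":0,"yaw":0,"gripper":-1},{"x":0,"y":-0.2,"z":0,"yaw":0,"gripper":-1},{"x":0,"y":-0.1,"z":0,"yaw":0,"gripper":-1},{"x":0,"y":0,"z":0,"yaw":0,"gripper":-1}]' 35
python3 -c "
from h import *
s=telemetry.state();print(s['force'],s['torque'])
f=grab('side');u0,v0=265,110;p=f['pixels'][v0:v0+110,u0:u0+130];cv2.imwrite('pics/side3.png',cv2.resize(p,None,fx=5,fy=5,interpolation=cv2.INTER_CUBIC)[...,::-1])"
```

```text
time_s: 10.05
ee_pos: [523.4, 101.4, 80.0]
ee_rot: [180.0, -0.0, -0.9]
force: [-0.4, -4.9, 5.3]
gripper_width: 17.9
time_s: 10.63
ee_pos: [523.6, 111.4, 80.0]
ee_rot: [180.0, -0.0, -1.0]
force: [-0.3, -5.5, 3.8]
gripper_width: 18.1
[-0.30260431 -5.52969663  3.81781255] [-0.78304973  0.05257807 -0.08230348]
```

View pics/side3.png

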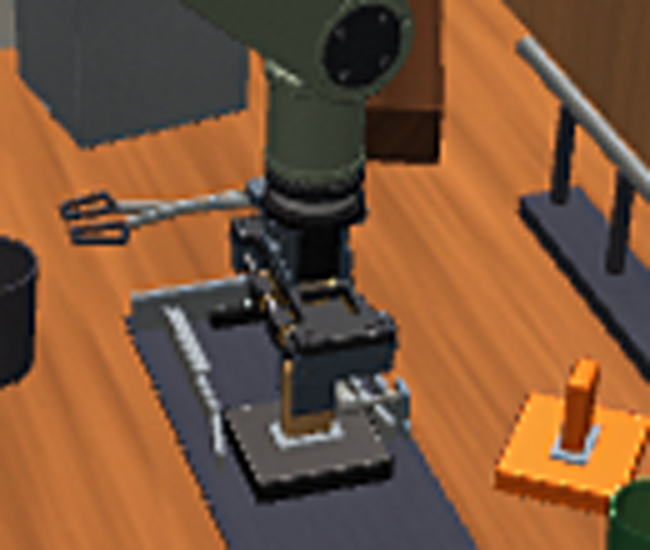

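The slab is flat on the plate between the flares at crop (315,440), with the catch post beside it at (400,395). Side force is about 0, so I continue.

```bash
python3 -m inch '[{"x":0,"y":-0.1,"z":-0.03,"yaw":0,"gripper":-1},{"x":0,"y":-0.2,"z":0,"yaw":0,"gripper":-1},{"x":0,"y":-0.2,"z":0,"yaw":0,"gripper":-1},{"x":0,"y":-0.2,"z":0,"yaw":0,"gripper":-1},{"x":0,"y":-0.2,"z":0,"yaw":0,"gripper":-1},{"x":0,"y":-0.1,"z":0,"yaw":0,"gripper":-1},{"x":0,"y":0,"z":0,"yaw":0,"gripper":-1}]' 35
python3 -m inch '[{"x":0,"y":-0.1,"z":0,"yaw":0,"gripper":-1},{"x":0,"y":-0.2,"z":0,"yaw":0,"gripper":-1},{"x":0,"y":-0.2,"z":0,"yaw":0,"gripper":-1},{"x":0,"y":-0.2,"z":0,"yaw":0,"gripper":-1},{"x":0,"y":-0.2,"z":0,"yaw":0,"gripper":-1},{"x":0,"y":-0.1,"z":0,"yaw":0,"gripper":-1},{"x":0,"y":0,"z":0,"yaw":0,"gripper":-1}]' 35
python3 -c "
from workcell import telemetry;s=telemetry.state();print(s['force'],s['torque'])"
```

```text
time_s: 11.27
ee_pos: [523.6, 121.7, 80.0]
ee_rot: [-180.0, 0.0, -1.0]
force: [-0.2, -3.0, 2.0]
gripper_width: 17.9
time_s: 11.85
ee_pos: [523.7, 131.8, 80.0]
ee_rot: [-180.0, 0.0, -0.9]
force: [-0.0, -3.0, -0.2]
gripper_width: 18.0
[-3.86072452e-04 -2.97591604e+00 -1.60883215e-01] [-0.56092451 -0.15276926 -0.06800764]
```

```bash
python3 -m inch '[{"x":0,"y":-0.1,"z":0,"yaw":0,"gripper":-1},{"x":0,"y":-0.2,"z":0,"yaw":0,"gripper":-1},{"x":0,"y":-0.2,"z":0,"yaw":0,"gripper":-1},{"x":0,"y":-0.2,"z":0,"yaw":0,"gripper":-1},{"x":0,"y":-0.2,"z":0,"yaw":0,"gripper":-1},{"x":0,"y":-0.2,"z":0,"yaw":0,"gripper":-1},{"x":0,"y":-0.2,"z":0,"yaw":0,"gripper":-1},{"x":0,"y":-0.2,"z":0,"yaw":0,"gripper":-1},{"x":0,"y":-0.1,"z":0,"yaw":0,"gripper":-1},{"x":0,"y":0,"z":0,"yaw":0,"gripper":-1}]' 35
python3 -m inch '[{"x":0,"y":-0.1,"z":0,"yaw":0,"gripper":-1},{"x":0,"y":-0.2,"z":0,"yaw":0,"gripper":-1},{"x":0,"y":-0.2,"z":0,"yaw":0,"gripper":-1},{"x":0,"y":-0.2,"z":0,"yaw":0,"gripper":-1},{"x":0,"y":-0.2,"z":0,"yaw":0,"gripper":-1},{"x":0,"y":-0.2,"z":0,"yaw":0,"gripper":-1},{"x":0,"y":-0.2,"z":0,"yaw":0,"gripper":-1},{"x":0,"y":-0.2,"z":0,"yaw":0,"gripper":-1},{"x":0,"y":-0.1,"z":0,"yaw":0,"gripper":-1},{"x":0,"y":0,"z":0,"yaw":0,"gripper":-1}]' 35
python3 -c "
from workcell import telemetry;s=telemetry.state();print(s['force'],s['torque'])"
```

```text
time_s: 12.68
ee_pos: [524.0, 147.8, 80.0]
ee_rot: [-180.0, 0.0, -0.9]
force: [-0.9, -0.9, -1.6]
gripper_width: 17.6
time_s: 13.52
ee_pos: [524.3, 163.7, 80.0]
ee_rot: [-180.0, 0.0, -0.9]
force: [0.4, -0.1, -3.9]
gripper_width: 17.7
[ 0.44963149 -0.08022852 -3.92358486] [-0.27229205 -0.15919127 -0.06242398]
```

```bash
python3 -m inch '[{"x":0,"y":-0.1,"z":0.03,"yaw":0,"gripper":-1},{"x":0,"y":-0.2,"z":0,"yaw":0,"gripper":-1},{"x":0,"y":-0.2,"z":0,"yaw":0,"gripper":-1},{"x":0,"y":-0.2,"z":0,"yaw":0,"gripper":-1},{"x":0,"y":-0.2,"z":0,"yaw":0,"gripper":-1},{"x":0,"y":-0.2,"z":0,"yaw":0,"gripper":-1},{"x":0,"y":-0.2,"z":0,"yaw":0,"gripper":-1},{"x":0,"y":-0.2,"z":0,"yaw":0,"gripper":-1},{"x":0,"y":-0.2,"z":0,"yaw":0,"gripper":-1},{"x":0,"y":-0.1,"z":0,"yaw":0,"gripper":-1},{"x":0,"y":0,"z":0,"yaw":0,"gripper":-1}]' 35
python3 -m inch '[{"x":0,"y":-0.1,"z":0,"yaw":0,"gripper":-1},{"x":0,"y":-0.2,"z":0,"yaw":0,"gripper":-1},{"x":0,"y":-0.2,"z":0,"yaw":0,"gripper":-1},{"x":0,"y":-0.2,"z":0,"yaw":0,"gripper":-1},{"x":0,"y":-0.2,"z":0,"yaw":0,"gripper":-1},{"x":0,"y":-0.2,"z":0,"yaw":0,"gripper":-1},{"x":0,"y":-0.2,"z":0,"yaw":0,"gripper":-1},{"x":0,"y":-0.2,"z":0,"yaw":0,"gripper":-1},{"x":0,"y":-0.2,"z":0,"yaw":0,"gripper":-1},{"x":0,"y":-0.1,"z":0,"yaw":0,"gripper":-1},{"x":0,"y":0,"z":0,"yaw":0,"gripper":-1}]' 35
python3 -c "
from workcell import telemetry;s=telemetry.state();print(s['force'],s['torque'])"
```

```text
time_s: 14.43
ee_pos: [524.8, 181.6, 80.0]
ee_rot: [-180.0, -0.0, -0.9]
force: [0.3, -2.3, 1.6]
gripper_width: 17.7
time_s: 15.35
ee_pos: [525.1, 199.7, 80.0]
ee_rot: [-180.0, -0.0, -0.9]
force: [-0.2, -2.9, 4.0]
gripper_width: 17.9
[-0.21332722 -2.85242843  3.99087049] [-0.76989962  0.04625486 -0.0141539 ]
```

```bash
python3 -m inch '[{"x":0,"y":-0.1,"z":-0.03,"yaw":0,"gripper":-1},{"x":0,"y":-0.2,"z":0,"yaw":0,"gripper":-1},{"x":0,"y":-0.2,"z":0,"yaw":0,"gripper":-1},{"x":0,"y":-0.2,"z":0,"yaw":0,"gripper":-1},{"x":0,"y":-0.2,"z":0,"yaw":0,"gripper":-1},{"x":0,"y":-0.2,"z":0,"yaw":0,"gripper":-1},{"x":0,"y":-0.1,"z":0,"yaw":0,"gripper":-1},{"x":0,"y":0,"z":0,"yaw":0,"gripper":-1}]' 35
python3 -c "
from h import *
s=telemetry.state();print(s['force'],s['torque'])
f=grab('side');u0,v0=275,110;p=f['pixels'][v0:v0+90,u0:u0+100];cv2.imwrite('pics/side4.png',cv2.resize(p,None,fx=6,fy=6,interpolation=cv2.INTER_CUBIC)[...,::-1])"
```

```text
time_s: 16.02
ee_pos: [525.1, 211.8, 80.0]
ee_rot: [-180.0, 0.0, -0.9]
force: [-0.8, -1.5, 0.8]
gripper_width: 17.9
[-0.83954441 -1.49724072  0.81434008] [-0.53726332 -0.15188637 -0.07087337]
```

View pics/side4.png

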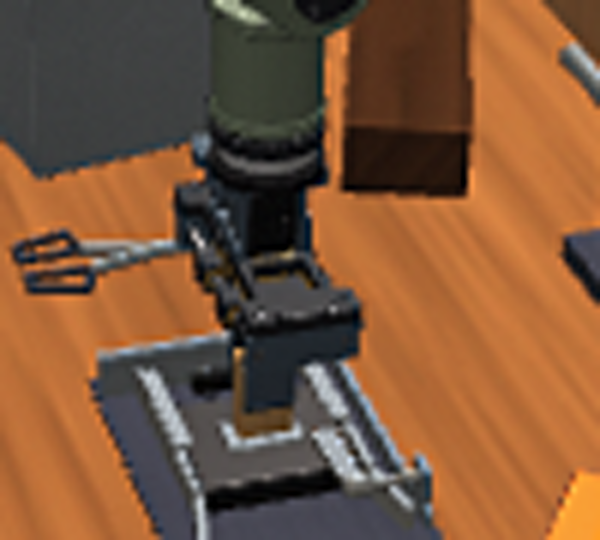

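The slab is under the lips with the catch arm (340,460) riding on its top. I'll take 1 mm rows now, feeling for the pad.

```bash
python3 -m inch '[{"x":0,"y":-0.15,"z":0,"yaw":0,"gripper":-1},{"x":0,"y":-0.15,"z":0,"yaw":0,"gripper":-1},{"x":0,"y":-0.15,"z":0,"yaw":0,"gripper":-1},{"x":0,"y":-0.15,"z":0,"yaw":0,"gripper":-1},{"x":0,"y":-0.15,"z":0,"yaw":0,"gripper":-1},{"x":0,"y":-0.1,"z":0,"yaw":0,"gripper":-1},{"x":0,"y":0,"z":0,"yaw":0,"gripper":-1}]' 35
python3 -m inch '[{"x":0,"y":-0.1,"z":0,"yaw":0,"gripper":-1},{"x":0,"y":-0.15,"z":0,"yaw":0,"gripper":-1},{"x":0,"y":-0.15,"z":0,"yaw":0,"gripper":-1},{"x":0,"y":-0.15,"z":0,"yaw":0,"gripper":-1},{"x":0,"y":-0.1,"z":0,"yaw":0,"gripper":-1},{"x":0,"y":0,"z":0,"yaw":0,"gripper":-1}]' 35
python3 -c "
from workcell import telemetry;s=telemetry.state();print(s['force'],s['torque'])"
```

```text
time_s: 16.65
ee_pos: [525.2, 220.2, 80.0]
ee_rot: [-180.0, 0.0, -1.0]
force: [0.9, -1.1, -1.6]
gripper_width: 17.8
time_s: 17.15
ee_pos: [525.3, 226.7, 80.0]
ee_rot: [-180.0, 0.0, -1.0]
force: [-0.1, -1.2, -2.3]
gripper_width: 17.8
[-0.11301094 -1.24371186 -2.34857684] [-0.4274947  -0.13432149 -0.09965778]
```

```bash
for i in 1 2 3; do python3 -m inch '[{"x":0,"y":-0.1,"z":0.01,"yaw":0,"gripper":-1},{"x":0,"y":-0.1,"z":0,"yaw":0,"gripper":-1},{"x":0,"y":-0.1,"z":0,"yaw":0,"gripper":-1},{"x":0,"y":-0.1,"z":0,"yaw":0,"gripper":-1},{"x":0,"y":0,"z":0,"yaw":0,"gripper":-1}]' 35; done
```

```text
time_s: 17.57
ee_pos: [525.4, 230.5, 80.0]
ee_rot: [-180.0, 0.0, -1.0]
force: [-0.2, -2.1, -1.8]
gripper_width: 17.9
time_s: 17.98
ee_pos: [525.6, 234.5, 80.0]
ee_rot: [-180.0, -0.0, -0.9]
force: [-0.5, -2.1, -0.2]
gripper_width: 18.0
time_s: 18.4
ee_pos: [525.7, 238.4, 80.0]
ee_rot: [-180.0, -0.0, -0.9]
force: [-0.2, -3.4, 2.8]
gripper_width: 17.7
```

```bash
for i in 1 2; do python3 -m inch '[{"x":0,"y":-0.1,"z":-0.01,"yaw":0,"gripper":-1},{"x":0,"y":-0.1,"z":0,"yaw":0,"gripper":-1},{"x":0,"y":-0.1,"z":0,"yaw":0,"gripper":-1},{"x":0,"y":0,"z":0,"yaw":0,"gripper":-1}]' 35; done
```

```text
time_s: 18.73
ee_pos: [525.7, 240.5, 80.0]
ee_rot: [179.9, -0.0, -0.9]
force: [0.3, -7.9, 2.2]
gripper_width: 17.9
time_s: 19.07
ee_pos: [525.8, 242.7, 80.1]
ee_rot: [179.8, -0.0, -0.9]
force: [-0.1, -10.1, 3.9]
gripper_width: 17.8
```

Pad contact is at y≈239.5, with the force jumping to 8 N. The catch should drop at about y≈246, so I continue in small steps.

```bash
for i in 1 2; do python3 -m inch '[{"x":0,"y":-0.1,"z":0,"yaw":0,"gripper":-1},{"x":0,"y":-0.1,"z":0,"yaw":0,"gripper":-1},{"x":0,"y":0,"z":0,"yaw":0,"gripper":-1},{"x":0,"y":0,"z":0,"yaw":0,"gripper":-1}]' 35; done; python3 -c "
from workcell import telemetry;s=telemetry.state();print(s['force'],s['torque'])"
```

```text
time_s: 19.4
ee_pos: [525.8, 244.2, 80.2]
ee_rot: [179.8, 0.0, -0.9]
force: [1.2, -11.7, 4.7]
gripper_width: 18.1
time_s: 19.73
ee_pos: [525.8, 245.7, 80.2]
ee_rot: [179.7, 0.0, -0.9]
force: [0.7, -12.0, 5.1]
gripper_width: 17.9
[  0.69245394 -12.01486924   5.09361565] [-2.21374127 -0.23996477 -0.04718405]
```

```bash
python3 -m inch '[{"x":0,"y":-0.1,"z":0,"yaw":0,"gripper":-1},{"x":0,"y":-0.1,"z":0,"yaw":0,"gripper":-1},{"x":0,"y":-0.05,"z":0,"yaw":0,"gripper":-1},{"x":0,"y":0,"z":0,"yaw":0,"gripper":-1},{"x":0,"y":0,"z":0,"yaw":0,"gripper":-1}]' 35; python3 -c "
from h import *
s=telemetry.state();print(s['force'],s['torque'])
f=grab('side');u0,v0=275,130;p=f['pixels'][v0:v0+75,u0:u0+90];cv2.imwrite('pics/side5.png',cv2.resize(p,None,fx=7,fy=7,interpolation=cv2.INTER_CUBIC)[...,::-1])"
```

```text
time_s: 20.15
ee_pos: [525.9, 247.6, 80.3]
ee_rot: [179.6, 0.0, -0.9]
force: [1.3, -14.6, 6.3]
gripper_width: 17.8
[  1.26272138 -14.63807228   6.28135828] [-2.66505370e+00 -2.51220513e-01 -1.29925935e-03]
```

View pics/side5.png

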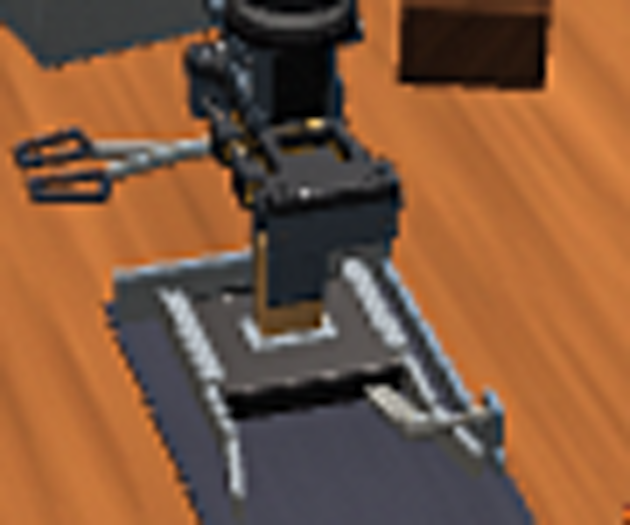

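The catch nose now appears at (375,390), low against the slab's trailing face. I'll check this numerically against the projected raised and dropped positions.

```bash
python3 -c "
from h import *
f=load('side')
for n,P in (('down tip top z18',[562,193,18]),('down z8',[562,193,10]),('raised tip bottom z27',[562,193,27]),('raised top z35',[562,193,35]),('hinge',[563,122,38]),('slab trail top edge at y-38',[562,197.5,26]),('slab trail bottom',[562,197.5,6])):
  print(n,((proj(f,P)[0]-[275,130])*7).round())
f=grab('top');p=f['pixels'][155:220,220:340];cv2.imwrite('pics/top2.png',cv2.resize(p,None,fx=6,fy=6,interpolation=cv2.INTER_CUBIC)[...,::-1])"
```

```text
down tip top z18 [374. 382.]
down z8 [373. 393.]
raised tip bottom z27 [374. 369.]
raised top z35 [375. 358.]
hinge [418. 424.]
slab trail top edge at y-38 [372. 366.]
slab trail bottom [371. 394.]
```

Nose pixels fit the dropped position (382–393), not the raised one (358–369). I ease the push off first, then open partway.

```bash
for i in 1 2; do python3 -m inch '[{"x":0,"y":0.05,"z":0,"yaw":0,"gripper":-1},{"x":0,"y":0.1,"z":0,"yaw":0,"gripper":-1},{"x":0,"y":0.05,"z":0,"yaw":0,"gripper":-1},{"x":0,"y":0,"z":0,"yaw":0,"gripper":-1}]' 35; done
```

```text
time_s: 20.58
ee_pos: [525.9, 247.2, 80.1]
ee_rot: [179.8, -0.0, -0.9]
force: [0.5, -9.0, 3.1]
gripper_width: 18.1
time_s: 20.92
ee_pos: [525.8, 246.1, 80.0]
ee_rot: [179.9, -0.0, -0.9]
force: [-0.1, -7.4, 3.1]
gripper_width: 17.9
```

```bash
for i in 1 2; do python3 -m inch '[{"x":0,"y":0.05,"z":0,"yaw":0,"gripper":-1},{"x":0,"y":0.1,"z":0,"yaw":0,"gripper":-1},{"x":0,"y":0,"z":0,"yaw":0,"gripper":-1},{"x":0,"y":0,"z":0,"yaw":0,"gripper":-1}]' 35; done
```

```text
time_s: 21.25
ee_pos: [525.8, 244.9, 80.0]
ee_rot: [180.0, -0.0, -0.9]
force: [0.6, -5.3, 1.7]
gripper_width: 18.0
time_s: 21.58
ee_pos: [525.8, 243.9, 80.0]
ee_rot: [-180.0, -0.0, -0.9]
force: [-0.4, -2.4, 0.9]
gripper_width: 17.6
```

The load is falling faster than the pad alone would give, so the catch is taking it. I release now.

```bash
python3 -m inch '[{"x":0,"y":0.03,"z":0,"yaw":0,"gripper":-1},{"x":0,"y":0,"z":0,"yaw":0,"gripper":-0.4},{"x":0,"y":0,"z":0,"yaw":0,"gripper":-0.2},{"x":0,"y":0,"z":0,"yaw":0,"gripper":0},{"x":0,"y":0,"z":0,"yaw":0,"gripper":0},{"x":0,"y":0,"z":0,"yaw":0,"gripper":0},{"x":0,"y":0,"z":0,"yaw":0,"gripper":0},{"x":0,"y":0,"z":0,"yaw":0,"gripper":0},{"x":0,"y":0,"z":0,"yaw":0,"gripper":0}]'
python3 -m inch '[{"x":0,"y":0,"z":-0.5,"yaw":0,"gripper":0},{"x":0,"y":0,"z":-1.5,"yaw":0,"gripper":0},{"x":0,"y":0,"z":-2.5,"yaw":0,"gripper":0},{"x":0,"y":0,"z":-3,"yaw":0,"gripper":0},{"x":0,"y":0,"z":-3,"yaw":0,"gripper":0},{"x":0,"y":0,"z":-2,"yaw":0,"gripper":0},{"x":0,"y":0,"z":-1,"yaw":0,"gripper":0},{"x":0,"y":0,"z":0,"yaw":0,"gripper":0}]'
```

```text
time_s: 22.33
ee_pos: [525.7, 243.5, 80.0]
ee_rot: [-180.0, -0.0, -1.0]
force: [0.9, 0.6, 0.2]
gripper_width: 45.4
time_s: 23.0
ee_pos: [526.8, 244.0, 217.8]
ee_rot: [-179.9, -0.3, -1.0]
force: [1.6, 0.9, -0.5]
gripper_width: 45.4
```

Clear of the grip. Final look from the side.

```bash
python3 -c "
from h import *
f=grab('side');u0,v0=275,130;p=f['pixels'][v0:v0+75,u0:u0+90];cv2.imwrite('pics/side6.png',cv2.resize(p,None,fx=8,fy=8,interpolation=cv2.INTER_CUBIC)[...,::-1])
for n,P in (('tip down',[562,193,18]),('tip down low',[562,193,10]),('raised',[562,193,31]),('slab trail edge top +-x at x=+6',[[480,192.5,26],[560,192.5,26]])):
  print(n,((proj(f,P)-[275,130])*8).round().tolist())
"
```

```text
tip down [[427.0, 436.0]]
tip down low [[427.0, 449.0]]
raised [[428.0, 416.0]]
slab trail edge top +-x at x=+6 [[275.0, 452.0], [424.0, 425.0]]
```

View pics/side6.png

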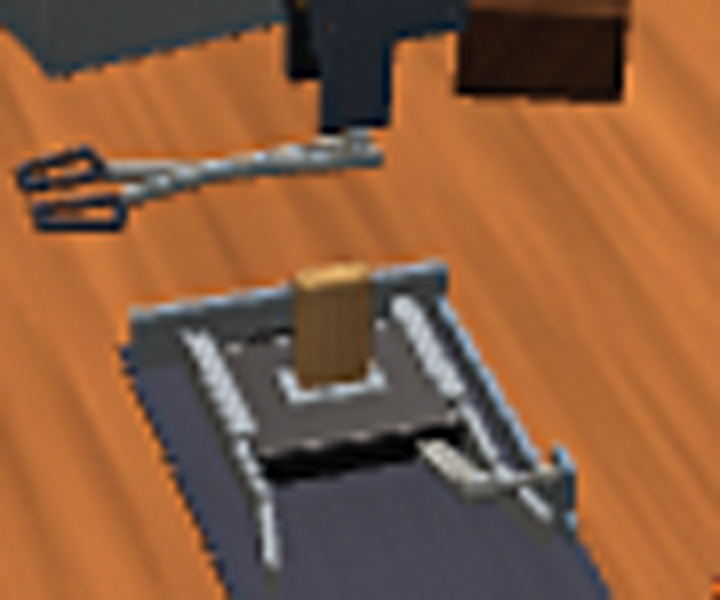

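The slab sits flat between the rails. The catch nose (430,442) is low behind its trailing face, matching the dropped projection of 436–449 rather than the raised 416. The gripper is well clear, so I hand in.

```bash
python3 -c "
from h import *
print(env.job_done())"
```

```text
the job is handed in; nothing more can be done
None
```

The marver is parked in the dock with the catch down behind it, and the job was handed in at about 23 s of the 48 s allowed. No verdict was reported.

**What I did:**
- **Pick-up:** I gripped the graphite marver by its wooden grip and set it down in the dock mouth.
- **Slide:** I slid it in along the dock in small steps. The wrist force was about 1–6 N until it met the pad.
- **Pad and catch:** The pad was felt at slab x ≈ +3 mm, about +7 mm from the middle setting. I pressed it back about 8 mm with a peak of 14.6 N, saw the catch drop, eased off, released and lifted clear.

**Last checks:**
- **Catch:** In the side view, its nose lies low behind the slab's trailing face. It is at pixel row 442, where 436–449 is dropped and 416 would be raised.
- **Slab:** It looks flat between the rails at dock x of about +7 mm. This comes from the TCP just before release; I did not measure it again from above.
- **Gripper:** It is about 140 mm clear of the dock, with nothing touching.
- **Bystanders:** I did not measure their positions at the end. They kept their places in the views I looked at, and nothing was touched on the way.

**Disagreements:**
- The side and top calibrations differed by about 2–4 mm.
- The top view put the pad setting at about +10 mm, but feeling for it gave +7 mm, which I used.
- The first slab angle in pixels (32.5°) did not match the 28.5° measured on the bench plane. I used 28.5°, and the grasp was good.
- My first move commands were refused as invalid until every row listed all five keys; nothing moved.

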